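Ready the fragment imaging box for the next shot

ROBOT

A 6-joint arm with a two-finger parallel gripper is mounted at the origin on the work surface. World frame = base frame: x ahead of the robot, y to its left, z up, the work surface at z = 0. Lengths are in m, angles in rad, forces in N, time in s.
With the tool pointing down it reaches from about 0.375 to 0.9 m from the base axis. Payload 3.1 kg.
Tool frame: the origin (TCP) lies at the very end of the fingers, on their centre line; the grasp point (between the pads) lies 19 mm behind it (r.pinch_z is the distance from the TCP to the grasp point, in m); z points along the fingers, y is the line along which they close (so a half turn about z gives the same grasp; the last joint's range is limited). The gripper opens to 87 mm and grips with 3 to 60 N. Pads are 19 mm wide; open, the fingers measure 117 mm over their backs; the gripper's body (75 mm by 190 mm) begins 51 mm behind the grasp point.
Start: joints at [1.093, 0.527, 1.433, -0, 1.181, -0.178], TCP at [0.185, 0.597, 0.223] pointing down, gripper open.
Joint ranges: [-3.08, 3.08], [-0.75, 2.2], [0.22, 2.44], [-1.43, 4.57], [0, 2.65], [-2.85, 2.85]. Speed limits (rad/s): [2.79, 2.79, 3.14, 3.14, 3.14, 3.14].

INTERFACE

Orientations are given as [roll, pitch, yaw] about the fixed x, y, z axes, in that order (R = Rz(yaw) Ry(pitch) Rx(roll)).
In Python, from cell import r gives the robot as it stands.
- The arm moves only by the tool play_rows, never from a script. Its argument "plan" is a list of rows, each an object of numbers: "dx", "dy", "dz": the shift along the tool's x, y, z as a fraction of full scale; "roll": the turn about the tool's z as a fraction of full scale; "claw": the opening, from 0 (shut) to 1 (fully open). A call has 1 to 5 rows; each row is the pose to reach, as a shift and turn from the pose commanded when the call began, along the tool's axes at that moment, turning the shorter way round; what a row does not reach only later rows make up. Full scale, the value 1, is 0.15 m for a shift and pi rad for a turn. A row lasts 1/8 s, in which the tool goes at most 62.5 mm and 10.7 degrees, less where a joint would pass 70% of its speed; a pose out of reach is approached as far as the arm can. A call with a number of a shift or a turn outside -1 to 1 is refused whole. A call with a gripper value outside its range is refused whole. The fingers move at their own pace and stop on an object; "squeeze" is the grip in N (left out, the last holds). Time passes only in rows, so rows that repeat a pose let the fingers close. It gives the time, the measured TCP pose, the force, the opening and the grip force at its end, in the units of the state.
- r.state(): the state, without advancing time (a new reading comes with each control period).
- r.snapshot(name): name is "scene" or "top" or "wrist"; returns (picture, depth): 420x560x3 uint8, red, green, blue; 420x560 float32, m along the optical axis (not along the pixel's ray), 0 where there is no reading.
- r.camera_model(name): a dict with "K" (3x3 intrinsics, pixels), "extrinsics" (4x4, takes a point from world to camera coordinates). Camera axes: x right, y up, looking along -z (the intrinsics and any distortion apply to the point x, -y, -z); pixel columns grow to the right and rows downward; lengths in m; the calibration is good to about 2 mm. The wrist camera is an equidistant fisheye: a pixel r from the principal point sees the ray r / f radians off the axis. A picture is of the moment at which its call begins: read the wrist's pose just before it. camera_model takes no time and is no camera call; for the wrist camera it gives the pose at the moment of the call.
- r.hand_in(): hands the job in; it is judged then, once.
Trained networks look in the newest picture that a camera, given by its name, has taken for a name from the list of things; names that differ only in an ending like _2 or _b are one class to them, and where a whole thing is asked for, a point or a joint stands for the part that bears it (a point fixed in the world has none). Each returns a list of dicts, best first, with "score" (0 to 1); they miss things now and then, are a little off and sometimes report something else, mostly with a low value. They report only what shows in the picture. A call takes as long as a camera call. They do not tell look-alikes from the thing itself.
- r.find_in(camera, name): "centre" ([x, y, z] in m, in world coordinates, good to about 4 mm: the middle of the surface that is visible of it).
- r.outline_of(camera, name): "region" (420x560 bool, what is visible of it).
The state is a dict: "clock": time; "qpos": joint angles; "joint_vel": joint speeds; "effort": joint torques, N m; "eef_pos": TCP position; "tcp_rot": TCP orientation; "contact_force": force on the tool from outside, world axes, zero at the start; "ft_torque": the same for the moment, N m; "width": opening from 0.0 (shut) to 1.0 (fully open); "finger_force": force on a finger pad.
Only numpy, scipy, OpenCV 4.12 (cv2) and the standard library are available. Lean on these libraries where they do the work, as an engineer would, in place of code of your own. Each camera call takes 0.05 s, during which the arm holds its last target. There are 200 camera calls.

TASK

Get the imaging box ready for the next tile fragment: click its filter wheel round until the second filter clockwise from the blank cap (seen from above, not counting the blank itself) sits in its stop under the camera. Also catch the finger hole of the sample tray with the pull hook and draw the tray smoothly out to its stop, never touching the tray itself, so that the old fragment lies there ready to be changed. Stand the hook upright on the bench again, clear of the tray, and leave the pot, scraper and brush alone.

Things in the scene. Friction and masses are not known exactly. Their poses are not given: they have to be found in the camera images.
- imager: Grey imaging box, fixed: 160 (x) by 180 (y) by 120 mm tall. Origin on the bench below the lens axis, mid-box; z up. The tray slides out along -x through the front face at x = -80 mm (to the robot's right); y points from lens to wheel hub (roughly to the robot). Camera post (60 mm wide, 220 mm tall) at y = -93 to -105 mm; the 48 mm square camera it carries fills z = 178 to 276 mm over the origin.
- lens (a point): Centre of the lens's lower face, 178 mm above the bench, 14 mm above the cells' tops. The lens is a 46 mm cylinder under the camera, pointing down. The cell under it is the one in use.
- wheel_hub (a point): Point on the filter wheel's vertical axis, 152 mm above the bench, 75 mm from the lens axis, on the imager's +y. The hub's boss is 26 mm across, top at 156 mm. A sprung ball holds the wheel at six stops 60 degrees apart, each with one cell under the lens. About 3 N sideways on a cell takes it out of a stop; past half way (30 degrees) it snaps on to the next stop by itself.
- blank_cap (a point): Centre of the top of the blank cell, 164 mm above the bench, 75 mm from the hub axis. It goes round with the wheel, so its bearing from the hub tells how the wheel stands. The first filter clockwise of it is 60 degrees on, the second 120 degrees, seen from above.
- sample_tray: Shallow steel tray, 112 mm wide, with an upright black front plate 116 mm wide (19 to 65 mm above the bench) and before it a level lip 56 mm wide. Origin at the imager's origin when shut, axes parallel to the imager's; slides along -x by 125 mm to a stop, takes about 2 to 3 N and stays where left. Its floor is 34 mm above the bench, its rim 48 mm.
- tray_hole (a point): Centre of the round finger hole (26 mm, right through) in the tray's lip, at the lip's upper face, 45 mm above the bench. The lip is 5 mm thick, free below down to the bench, and reaches 46 mm out from the front plate; the hole's centre is 23 mm before that plate and 29 mm before the box's front when shut.
- pull_hook: Pull hook, about 160 mm long, 0.11 kg: a flat-sided wooden handle 95 (x) by 22 (y) by 38 mm (z) standing on its lower edge; a steel shank 8 mm thick leaves its +x end 30 mm above the underside and turns down at x = 110 mm. Origin at the centre of the handle's underside; x towards the hook, z up when it stands.
- hook_tip (a point): Lower end of the down-turned hook (8 mm thick), 110 mm ahead of the handle's middle along its x and 3 mm above the level of its underside. The underside of the shank is 23 mm above this end.
- fragment: Flat grey piece of painted ridge tile, about 70 by 55 by 14 mm, lying loose on the tray's floor (out of sight while the tray is shut). Origin at the centre of its underside.
- paint_pot: Bystander: open steel paint pot, 110 mm across, 85 mm tall. Origin at the centre of its underside.
- scraper: Bystander: scraper with a handle, 190 mm long, lying on the bench.
- flat_brush: Bystander: brush, 190 mm long, lying on the bench.
- filter_wheel: Black disc 200 mm across on the box's roof, z = 138 to 146 mm, turning endlessly either way. On it six aluminium cells, 36 mm across, 18 mm tall (tops at 164 mm), 60 degrees apart at radius 75 mm (39 mm free between them): five with dark glass (filters, alike), one a plain metal cap with a slot (blank). Cells can be pushed or gripped. Origin on the axis at its underside; blank along its own -y.
Mind the look-alikes: they are no part of the job. Of the things like the pull_hook, leave any that is yellow; of the rest the larger one is meant.

How it is judged:
On the way:
1. the hook is drawing the tray out: it pulls on the tray, which is at least 30 mm open (contact force between pull_hook and sample_tray above 0.3 N and x of tray_hole in the frame of imager below -0.139 m), for 0.1 s.
At the end, for the whole second after the job is handed in: The second filter clockwise from the blank rests in its stop under the lens (within 3.5 mm), the tray is out to its stop (within 9 mm), the fragment lies flat in it, and the hook stands upright at rest on the bench, its tip over 40 mm from the finger hole, not touching the tray (x of blank_cap in the frame of imager between 0.0615 and 0.0685 m and y of blank_cap in the frame of imager between 0.109 and 0.116 m and x of tray_hole in the frame of imager below -0.222 m and x of fragment in the frame of sample_tray between -0.06 and 0.06 m and y of fragment in the frame of sample_tray between -0.05 and 0.05 m and z of fragment in the frame of sample_tray below 0.04 m and angle between fragment's own z axis and vertical below 0.15 rad and height (world z) of pull_hook between -0.006 and 0.006 m and angle between pull_hook's own z axis and vertical below 0.12 rad and horizontal distance between hook_tip and tray_hole above 0.04 m and contact force between pull_hook and sample_tray below 0.05 N and linear speed of each of pull_hook, fragment below 0.02 m/s).
It fails at once if the tray is touched by the robot instead of the hook (contact force between any of the fingers, the arm and sample_tray above 0.5 N).
It fails at once if the tray is jerked (faster than 0.4 m/s) (linear speed of sample_tray above 0.4 m/s).
It fails at once if the paint pot, scraper or brush is moved by more than 20 mm (distance of any of paint_pot, scraper, flat_brush from where it was at the start of the episode above 0.02 m).
It also fails if it takes over 64 s, if anything falls off the work surface, if the arm or the gripper's body presses on something with over 40 N, if the wrist force passes 120 N, or if a joint passes its speed limit or range.

## Working session

There is one attempt and no reset: what is moved stays moved. The work goes in short steps, Python scripts to look and compute and a tool call to move; the robot and the scene stay as the last step left them, time stands still between calls to the robot, and variables do not carry over. Pictures are saved under pics/ and viewed, at most 10 in all, crops included, and the job is handed in when it is done.

Besides the shell and the picture viewer there is one more tool, called after "Call:" in YAML: its name, and indented under it one key for each argument. play_rows: Moves the arm, as the interface text tells. Shift numbers are shares of 0.15 m and turn numbers shares of pi rad, none past 1 either way. Its arguments: {"type":"object","properties":{"plan":{"type":"array"},"squeeze":{"type":"number"}},"required":["plan"]}

```bash
mkdir -p pics; cat > h.py <<'E'
from cell import r
import numpy as np, cv2
def save(img,n): cv2.imwrite('pics/'+n,cv2.cvtColor(img,cv2.COLOR_RGB2BGR))
def unproj(cam,u,v,d):
    m=r.camera_model(cam);K=np.array(m['K']);E=np.array(m['extrinsics'])
    p=np.array([(u-K[0,2])/K[0,0]*d,-(v-K[1,2])/K[1,1]*d,-d])
    return E[:3,:3].T@(p-E[:3,3])
def atz(cam,u,v,z):
    a=unproj(cam,u,v,0.);b=unproj(cam,u,v,1.)
    return a+(b-a)*(z-a[2])/(b[2]-a[2])
E
python3 - <<'E'
from h import *
np.set_printoptions(precision=4,suppress=True)
a,_=r.snapshot('scene');b,_=r.snapshot('top')
save(a,'s1.png');save(b,'t1.png')
for c in ('top','scene'):
  for n in ('imager','lens','wheel_hub','blank_cap','sample_tray','tray_hole','pull_hook','hook_tip','paint_pot','scraper','flat_brush'):
    print(c,n,[(np.round(d['centre'],3).tolist(),round(d['score'],2)) for d in r.find_in(c,n)])
print(r.state())
E
```

```text
top imager [([0.544, 0.104, 0.146], 0.92)]
top lens [([0.547, 0.1, 0.146], 0.77)]
top wheel_hub [([0.546, 0.1, 0.144], 0.71)]
top blank_cap [([0.545, 0.103, 0.147], 0.67), ([0.501, 0.114, 0.147], 0.62), ([0.504, 0.442, 0.049], 0.43)]
top sample_tray [([0.581, 0.004, 0.043], 0.7)]
top tray_hole [([0.585, 0.004, 0.047], 0.59)]
top pull_hook [([0.45, -0.248, 0.036], 0.66), ([0.546, 0.105, 0.143], 0.61), ([0.301, -0.209, 0.028], 0.59), ([0.587, -0.452, 0.035], 0.54)]
top hook_tip [([0.452, -0.246, 0.037], 0.84), ([0.586, -0.451, 0.038], 0.78), ([0.297, -0.209, 0.032], 0.44)]
top paint_pot [([0.506, 0.441, 0.052], 0.61)]
top scraper [([0.448, 0.273, 0.002], 0.84)]
top flat_brush [([0.686, 0.333, 0.014], 0.79), ([0.586, 0.003, 0.045], 0.54), ([0.446, 0.273, 0.005], 0.53), ([0.451, -0.246, 0.036], 0.51)]
scene imager [([0.596, 0.131, 0.145], 0.78)]
scene lens [([0.592, 0.128, 0.145], 0.86)]
scene wheel_hub [([0.591, 0.13, 0.146], 0.63)]
scene blank_cap [([0.494, 0.138, 0.142], 0.61)]
scene sample_tray [([0.572, -0.019, 0.047], 0.61)]
scene tray_hole []
scene pull_hook [([0.299, -0.203, 0.02
[... 199 characters left out ...]
0.032], 0.61), ([0.301, -0.2, 0.028], 0.49)]
scene paint_pot [([0.508, 0.442, 0.054], 0.96)]
scene scraper [([0.446, 0.272, 0.002], 0.73), ([0.574, -0.022, 0.046], 0.18)]
scene flat_brush [([0.696, 0.336, 0.016], 0.64)]
{'clock': 1.2, 'qpos': array([ 1.0925,  0.5275,  1.4327, -0.    ,  1.1814, -0.1785]), 'joint_vel': array([ 0.0005, -0.0011, -0.0011, -0.0005, -0.0012, -0.0006]), 'effort': array([  0.001 , -44.0017, -17.6991,   0.0634,   0.0504,  -0.    ]), 'eef_pos': array([0.1846, 0.5971, 0.2225]), 'tcp_rot': array([3.1416, 0.    , 2.8418]), 'contact_force': array([-0.5825,  0.8211,  0.5327]), 'ft_torque': array([-0.0147,  0.0644, -0.0547]), 'finger_force': 0.0, 'width': 1.0003118357335976}
```

View pics/t1.png

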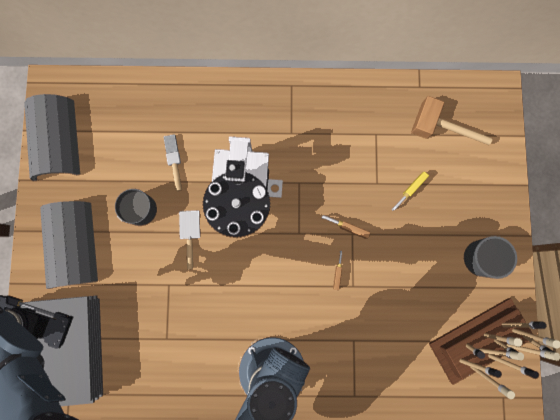

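View pics/s1.png

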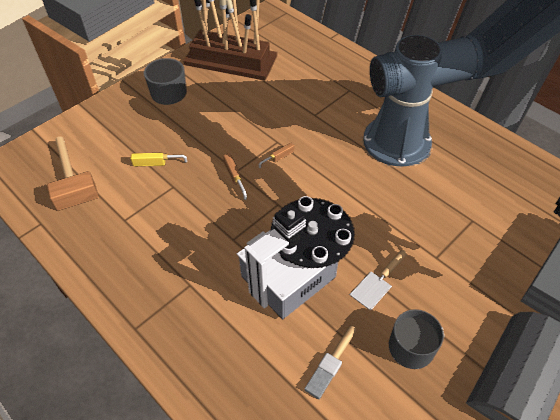

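Candidates for the pull_hook in the top picture: yellow at (410,190), excluded by its colour. Wooden at (345,225) and wooden at (339,270) remain, and the first looks larger. The blank cap looks like the bright disc at (259,192). I'll confirm both in one enlarged crop.

```bash
python3 - <<'E'
from h import *
np.set_printoptions(precision=4,suppress=True)
b,D=r.snapshot('top')
np.save('D.npy',D);np.save('B.npy',b)
save(cv2.resize(b[140:290,190:390],None,fx=4,fy=4,interpolation=cv2.INTER_CUBIC),'c1.png')
for x in r.outline_of('top','pull_hook'):
    m=x['region'].astype(np.uint8); v,u=np.nonzero(m)
    P=np.array([unproj('top',a,c,D[c,a]) for a,c in zip(u,v)])
    rect=cv2.minAreaRect(P[:,:2].astype(np.float32)*1000)
    print(x['score'],u.mean(),v.mean(),len(u),rect,np.percentile(P[:,2],[5,50,95]))
# cells on the wheel: circles
P=np.array([[unproj('top',u,v,D[v,u]) for u in range(190,290)] for v in range(130,250)])
np.save('P.npy',P)
z=P[...,2]
m=((z>.153)&(z<.175)).astype(np.uint8)
n,l,s,c=cv2.connectedComponentsWithStats(m)
for i in range(1,n):
    if s[i,4]>15: print(c[i]+[190,130],s[i],P[l==i].mean(0))
E
```

```text
0.81 412.04609929078015 188.1418439716312 282 ((454.85101318359375, -257.2529602050781), (46.45758056640625, 590.6739501953125), 33.641719818115234) [0.0016 0.0353 0.0418]
0.72 353.7328519855596 229.58483754512636 277 ((404.9293518066406, -143.47976684570312), (79.4771499633789, 336.6891174316406), 19.777109146118164) [0.0016 0.0357 0.0414]
0.56 337.0974025974026 276.96753246753246 154 ((297.410888671875, -207.6791229248047), (22.3394718170166, 83.40495300292969), 82.00955200195312) [0.0086 0.0278 0.0329]Traceback (most recent call last):
  File "<stdin>", line 12, in <module>
  File "h.py", line 5, in unproj
    m=r.camera_model(cam);K=np.array(m['K']);E=np.array(m['extrinsics'])
ValueError: time passes only in moves, steps and waits
```

View pics/c1.png

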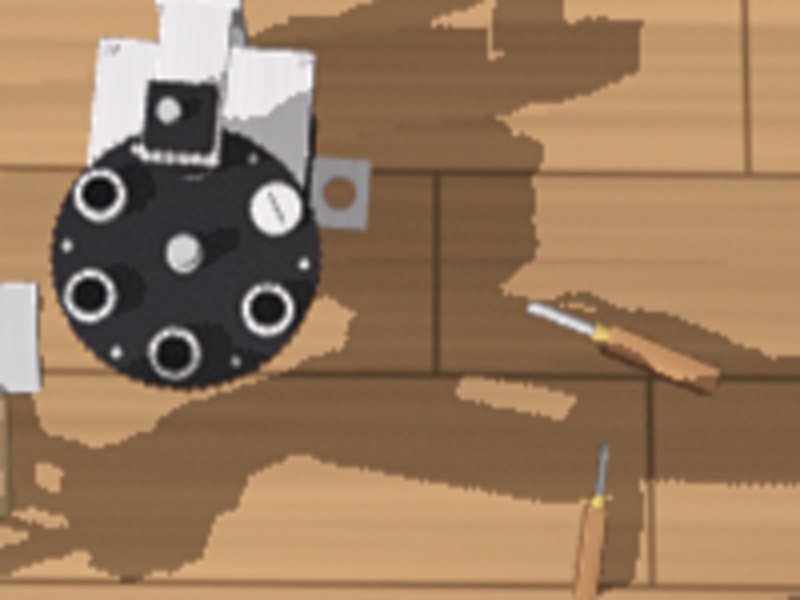

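The crop shows the larger wooden hook, with its handle at crop (605–715, 335–380) and its tip at (530,308). The smaller one is at (597,530). The blank is the slotted plain cap at crop (277,208), 60° clockwise of the lens, so the wheel must turn 180°. The hole is at crop (340,192).

```bash
cat > h.py <<'E'
from cell import r
import numpy as np, cv2
np.set_printoptions(precision=4,suppress=True)
def save(img,n): cv2.imwrite('pics/'+n,cv2.cvtColor(img,cv2.COLOR_RGB2BGR))
def cloud(D,m):
    K=np.array(m['K']);E=np.array(m['extrinsics'])
    v,u=np.mgrid[:D.shape[0],:D.shape[1]]
    p=np.stack([(u-K[0,2])/K[0,0]*D,-(v-K[1,2])/K[1,1]*D,-D],-1)
    return (p-E[:3,3])@E[:3,:3]
def atz(m,u,v,z):
    K=np.array(m['K']);E=np.array(m['extrinsics'])
    d=np.array([(u-K[0,2])/K[0,0],-(v-K[1,2])/K[1,1],-1])@E[:3,:3]; c=-E[:3,3]@E[:3,:3]
    return c+d*(z-c[2])/d[2]
E
python3 - <<'E'
from h import *
D=np.load('D.npy');m=r.camera_model('top')
print({k:v for k,v in m.items() if k!='extrinsics'})
P=cloud(D,m)
f=lambda x,y,z:atz(m,190+(x+.5)/4-.5,140+(y+.5)/4-.5,z)
print('hub',f(183,251,.156))
cells=dict(blank=(277,208,.164),f1=(268,308,.164),f2=(175,353,.164),f3=(90,297,.164),f4=(99,195,.164))
C={k:f(*v) for k,v in cells.items()}
for k,v in C.items(): print(k,v)
A=np.array(list(C.values()))[:,:2]
M=np.c_[2*A,np.ones(5)];s=np.linalg.lstsq(M,(A**2).sum(1),rcond=None)[0];c=s[:2]
print('circle',c,np.sqrt(s[2]+c@c)); d=A-c
ang=np.degrees(np.arctan2(d[:,1],d[:,0]));print('bearing of lens',(ang-np.array([-60,-120,-180,-240,-300])+180)%360-180)
print('hole',f(340,193,.045),'lip corners',f(312,157,.045),f(371,160,.045),f(366,231,.045))
Z=P[...,2]
for n,(x0,x1,y0,y1) in dict(hook=(310,375,205,245)).items():
    q=P[y0:y1,x0:x1].reshape(-1,3); 
    for lo,hi in((.012,.05),(.034,.05)):
        k=q[(q[:,2]>lo)&(q[:,2]<hi)];rc=cv2.minAreaRect(k[:,:2].astype(np.float32)*1000);print(n,len(k),k.mean(0),rc,np.percentile(k[:,2],[10,50,90]),cv2.boxPoints(rc).tolist())
print('tip',f(531,308,.034),'ferrule',f(602,334,.034), 'end', f(708,385,.038),f(719,370,.038))
E
```

```text
{'K': array([[430.995 ,   0.    , 275.4918],
       [  0.    , 430.995 , 215.3609],
       [  0.    ,   0.    ,   1.    ]])}
hub [0.5101 0.1127 0.156 ]
blank [0.5414 0.0439 0.164 ]
f1 [0.4676 0.0494 0.164 ]
f2 [0.4341 0.1162 0.164 ]
f3 [0.4743 0.1788 0.164 ]
f4 [0.5497 0.1743 0.164 ]
circle [0.5089 0.1118] 0.07501548540923339
bearing of lens [-4.3878 -3.5053 -3.3868 -2.7524 -3.1684]
hole [ 0.5763 -0.0024  0.045 ] lip corners [0.6055 0.0204 0.045 ] [ 0.6035 -0.0272  0.045 ] [ 0.5455 -0.0235  0.045 ]
hook 293 [ 0.4511 -0.2452  0.0346] ((457.7286376953125, -230.63522338867188), (161.2128448486328, 23.23735809326172), 68.36309814453125) [0.0276 0.0356 0.0404] [[417.2071533203125, -301.2779846191406], [438.80718994140625, -309.84613037109375], [498.2501220703125, -159.99246215820312], [476.65008544921875, -151.42431640625]]
hook 198 [ 0.4499 -0.2507  0.0374] ((456.6550598144531, -234.30569458007812), (151.88973999023438, 22.224266052246094), 67.35749816894531) [0.0348 0.0368 0.0409] [[417.162109375, -300.119140625], [437.6734619140625, -308.675048828125], [496.14801025390625, -168.49224853515625], [475.63665771484375, -159.93634033203125]]
tip [ 0.4861 -0.1567  0.034 ] ferrule [ 0.4656 -0.2136  0.034 ] end [ 0.4251 -0.2971  0.038 ] [ 0.4372 -0.3061  0.038 ]
```

Call:
play_rows:
  plan:
    - {"dx": -0.45, "dy": -0.425, "dz": 0, "roll": 0, "claw": 0}
    - {"dx": -0.9, "dy": -0.85, "dz": 0, "roll": 0, "claw": 0}
    - {"dx": -0.9, "dy": -0.85, "dz": 0, "roll": 0, "claw": 0}
    - {"dx": -0.9, "dy": -0.85, "dz": 0, "roll": 0, "claw": 0}
  squeeze: 20

```text
clock: 1.8
eef_pos: [0.2773, 0.4323, 0.2227]
tcp_rot: [-3.14, 0.0, 2.836]
contact_force: [-0.4, 0.6, -0.5]
width: 0.635
finger_force: 0.0
```

Call:
play_rows:
  plan:
    - {"dx": -0.45, "dy": -0.425, "dz": 0, "roll": 0, "claw": 0}
    - {"dx": -0.9, "dy": -0.85, "dz": 0, "roll": 0, "claw": 0}
    - {"dx": -0.9, "dy": -0.85, "dz": 0, "roll": 0, "claw": 0}
    - {"dx": -0.9, "dy": -0.85, "dz": 0, "roll": 0, "claw": 0}

```text
clock: 2.3
eef_pos: [0.3697, 0.2718, 0.2229]
tcp_rot: [3.141, 0.001, 2.836]
contact_force: [-0.2, 0.5, -0.4]
width: 0.172
finger_force: 0.0
```

Call:
play_rows:
  plan:
    - {"dx": -0.4, "dy": -0.3, "dz": 0, "roll": -0.03, "claw": 0}
    - {"dx": -0.73, "dy": -0.61, "dz": 0.1, "roll": -0.077, "claw": 0}
    - {"dx": -0.73, "dy": -0.61, "dz": 0.22, "roll": -0.077, "claw": 0}
    - {"dx": -0.73, "dy": -0.61, "dz": 0.22, "roll": -0.077, "claw": 0}
    - {"dx": -0.73, "dy": -0.61, "dz": 0.22, "roll": -0.077, "claw": 0}

```text
clock: 2.92
eef_pos: [0.4443, 0.1557, 0.1899]
tcp_rot: [3.141, -0.0, 3.085]
contact_force: [0.1, -0.2, -0.4]
width: 0.004
finger_force: 0.0
```

```bash
python3 - <<'E'
from h import *
a,_=r.snapshot('wrist');save(a,'w1.png')
print(r.state()['eef_pos'])
E
```

```text
[0.4444 0.1557 0.1901]
```

View pics/w1.png

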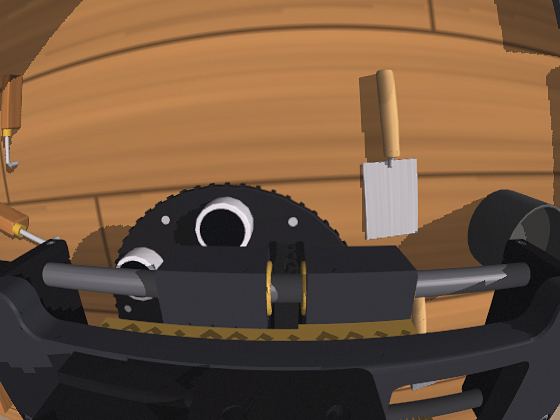

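Fingers sit in line with the rim dot between f2 (cell at (224,226)) and the hidden f3, so they are over the gap. I'll go down and sweep one click.

Call:
play_rows:
  plan:
    - {"dx": -0.014, "dy": -0.015, "dz": 0.0, "roll": 0, "claw": 0}
    - {"dx": -0.014, "dy": -0.015, "dz": 0.13, "roll": 0, "claw": 0}
    - {"dx": -0.014, "dy": -0.015, "dz": 0.26, "roll": 0, "claw": 0}
    - {"dx": -0.014, "dy": -0.015, "dz": 0.26, "roll": 0, "claw": 0}

```text
clock: 3.48
eef_pos: [0.4458, 0.1521, 0.1501]
tcp_rot: [-3.141, -0.002, 3.085]
contact_force: [-0.3, 1.9, 0.3]
width: 0.005
finger_force: 0.0
```

Call:
play_rows:
  plan:
    - {"dx": 0.024, "dy": -0.047, "dz": 0, "roll": 0, "claw": 0}
    - {"dx": 0.043, "dy": -0.095, "dz": 0, "roll": 0, "claw": 0}
    - {"dx": 0.056, "dy": -0.146, "dz": 0, "roll": 0, "claw": 0}
    - {"dx": 0.064, "dy": -0.198, "dz": 0, "roll": 0, "claw": 0}
    - {"dx": 0.067, "dy": -0.25, "dz": 0, "roll": 0, "claw": 0}

```text
clock: 4.1
eef_pos: [0.4354, 0.1144, 0.151]
tcp_rot: [3.141, 0.002, 3.083]
contact_force: [1.7, 3.1, 0.9]
width: 0.007
finger_force: 1.5
```

Call:
play_rows:
  plan:
    - {"dx": -0.003, "dy": -0.052, "dz": 0, "roll": 0, "claw": 0}
    - {"dx": -0.011, "dy": -0.104, "dz": 0, "roll": 0, "claw": 0}
    - {"dx": -0.024, "dy": -0.154, "dz": 0, "roll": 0, "claw": 0}
    - {"dx": -0.043, "dy": -0.203, "dz": 0, "roll": 0, "claw": 0}
    - {"dx": -0.067, "dy": -0.25, "dz": 0, "roll": 0, "claw": 0}

```text
clock: 4.72
eef_pos: [0.4424, 0.0762, 0.1505]
tcp_rot: [-3.142, -0.0, 3.084]
contact_force: [0.4, 0.2, 0.6]
width: 0.002
finger_force: 0.0
```

```bash
python3 - <<'E'
from h import *
a,_=r.snapshot('scene');save(np.vstack([cv2.resize(a[170:300,220:380],None,fx=3,fy=3)]),'s2.png')
print(r.state()['eef_pos'],r.state()['contact_force'])
E
```

```text
[0.4433 0.0756 0.1505] [ 0.6703 -0.2594  0.151 ]
```

View pics/s2.png

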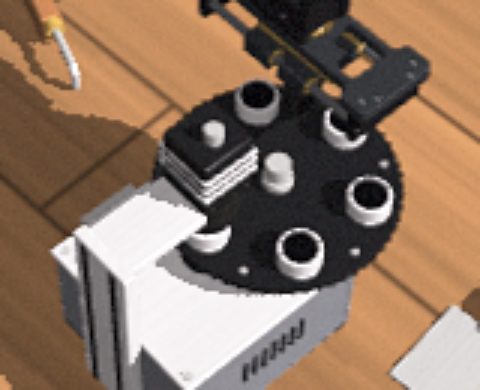

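The blank now peeks out under the lens at (210,235), so one click is done and the force is back to zero. Repeat twice.

Call:
play_rows:
  plan:
    - {"dx": 0, "dy": 0, "dz": -0.13, "roll": 0, "claw": 0}
    - {"dx": 0, "dy": 0, "dz": -0.26, "roll": 0, "claw": 0}
    - {"dx": 0.01, "dy": 0.26, "dz": -0.26, "roll": 0, "claw": 0}
    - {"dx": 0.01, "dy": 0.52, "dz": -0.26, "roll": 0, "claw": 0}
    - {"dx": 0.01, "dy": 0.52, "dz": -0.26, "roll": 0, "claw": 0}

```text
clock: 5.4
eef_pos: [0.4454, 0.1565, 0.1896]
tcp_rot: [3.141, 0.0, 3.087]
contact_force: [0.2, 1.2, -0.4]
width: 0.008
finger_force: 0.0
```

Call:
play_rows:
  plan:
    - {"dx": 0, "dy": 0, "dz": 0.13, "roll": 0, "claw": 0}
    - {"dx": 0, "dy": 0, "dz": 0.26, "roll": 0, "claw": 0}
    - {"dx": 0, "dy": 0, "dz": 0.26, "roll": 0, "claw": 0}

```text
clock: 5.78
eef_pos: [0.4442, 0.1539, 0.1494]
tcp_rot: [-3.141, -0.004, 3.083]
contact_force: [-0.3, -0.1, 0.3]
width: 0.001
finger_force: 0.0
```

Call:
play_rows:
  plan:
    - {"dx": 0.024, "dy": -0.047, "dz": 0, "roll": 0, "claw": 0}
    - {"dx": 0.043, "dy": -0.095, "dz": 0, "roll": 0, "claw": 0}
    - {"dx": 0.056, "dy": -0.146, "dz": 0, "roll": 0, "claw": 0}
    - {"dx": 0.064, "dy": -0.198, "dz": 0, "roll": 0, "claw": 0}
    - {"dx": 0.067, "dy": -0.25, "dz": 0, "roll": 0, "claw": 0}

```text
clock: 6.4
eef_pos: [0.4344, 0.1176, 0.1511]
tcp_rot: [3.141, 0.003, 3.083]
contact_force: [2.2, 3.2, 1.1]
width: 0.006
finger_force: 1.7
```

Call:
play_rows:
  plan:
    - {"dx": -0.003, "dy": -0.052, "dz": 0, "roll": 0, "claw": 0}
    - {"dx": -0.011, "dy": -0.104, "dz": 0, "roll": 0, "claw": 0}
    - {"dx": -0.024, "dy": -0.154, "dz": 0, "roll": 0, "claw": 0}
    - {"dx": -0.043, "dy": -0.203, "dz": 0, "roll": 0, "claw": 0}
    - {"dx": -0.067, "dy": -0.25, "dz": 0, "roll": 0, "claw": 0}

```text
clock: 7.02
eef_pos: [0.441, 0.0793, 0.1504]
tcp_rot: [3.142, -0.001, 3.083]
contact_force: [-0.1, 0.1, 0.2]
width: 0.003
finger_force: 0.0
```

Call:
play_rows:
  plan:
    - {"dx": 0, "dy": 0, "dz": -0.13, "roll": 0, "claw": 0}
    - {"dx": 0, "dy": 0, "dz": -0.26, "roll": 0, "claw": 0}
    - {"dx": 0, "dy": 0.25, "dz": -0.26, "roll": 0, "claw": 0}
    - {"dx": 0, "dy": 0.5, "dz": -0.26, "roll": 0, "claw": 0}
    - {"dx": 0, "dy": 0.5, "dz": -0.26, "roll": 0, "claw": 0}

```text
clock: 7.65
eef_pos: [0.4455, 0.1562, 0.1896]
tcp_rot: [3.141, 0.0, 3.087]
contact_force: [-1.0, -1.3, -0.1]
width: 0.006
finger_force: 0.0
```

Call:
play_rows:
  plan:
    - {"dx": 0, "dy": 0, "dz": 0.13, "roll": 0, "claw": 0}
    - {"dx": 0, "dy": 0, "dz": 0.26, "roll": 0, "claw": 0}
    - {"dx": 0, "dy": 0, "dz": 0.26, "roll": 0, "claw": 0}

```text
clock: 8.02
eef_pos: [0.4443, 0.1538, 0.1494]
tcp_rot: [-3.141, -0.004, 3.083]
contact_force: [-1.0, -0.1, -0.1]
width: 0.004
finger_force: 0.0
```

Call:
play_rows:
  plan:
    - {"dx": 0.024, "dy": -0.047, "dz": 0, "roll": 0, "claw": 0}
    - {"dx": 0.043, "dy": -0.095, "dz": 0, "roll": 0, "claw": 0}
    - {"dx": 0.056, "dy": -0.146, "dz": 0, "roll": 0, "claw": 0}
    - {"dx": 0.064, "dy": -0.198, "dz": 0, "roll": 0, "claw": 0}
    - {"dx": 0.067, "dy": -0.25, "dz": 0, "roll": 0, "claw": 0}

```text
clock: 8.65
eef_pos: [0.4344, 0.1176, 0.1511]
tcp_rot: [3.141, 0.003, 3.083]
contact_force: [3.3, 2.4, -0.8]
width: 0.003
finger_force: 1.7
```

Call:
play_rows:
  plan:
    - {"dx": -0.003, "dy": -0.052, "dz": 0, "roll": 0, "claw": 0}
    - {"dx": -0.011, "dy": -0.104, "dz": 0, "roll": 0, "claw": 0}
    - {"dx": -0.024, "dy": -0.154, "dz": 0, "roll": 0, "claw": 0}
    - {"dx": -0.043, "dy": -0.203, "dz": 0, "roll": 0, "claw": 0}
    - {"dx": -0.067, "dy": -0.25, "dz": 0, "roll": 0, "claw": 0}

```text
clock: 9.28
eef_pos: [0.441, 0.0793, 0.1504]
tcp_rot: [-3.142, -0.001, 3.083]
contact_force: [-0.2, 0.2, -0.8]
width: 0.002
finger_force: 0.0
```

Call:
play_rows:
  plan:
    - {"dx": 0, "dy": 0, "dz": -0.13, "roll": 0, "claw": 0}
    - {"dx": 0, "dy": 0, "dz": -0.26, "roll": 0, "claw": 0}
    - {"dx": 0, "dy": -0.2, "dz": -0.3, "roll": 0, "claw": 0}
    - {"dx": 0, "dy": -0.6, "dz": -0.3, "roll": 0, "claw": 0}
    - {"dx": 0, "dy": -1.0, "dz": -0.3, "roll": 0, "claw": 0}

```text
clock: 9.9
eef_pos: [0.4326, -0.0714, 0.1958]
tcp_rot: [-3.141, 0.001, 3.086]
contact_force: [0.5, -0.3, -0.9]
width: 0.002
finger_force: 0.0
```

Call:
play_rows:
  plan:
    - {"dx": 0, "dy": -0.4, "dz": 0, "roll": 0.06, "claw": 0.8}
    - {"dx": 0, "dy": -0.8, "dz": 0, "roll": 0.12, "claw": 0.8}
    - {"dx": 0, "dy": -1.0, "dz": 0, "roll": 0.18, "claw": 0.8}
    - {"dx": 0, "dy": -1.0, "dz": 0, "roll": 0.24, "claw": 0.8}
    - {"dx": 0, "dy": -1.0, "dz": 0, "roll": 0.3, "claw": 0.8}

```text
clock: 10.52
eef_pos: [0.4234, -0.2206, 0.1953]
tcp_rot: [-3.141, -0.001, 2.138]
contact_force: [-0.2, -0.2, -0.5]
width: 0.488
finger_force: 0.0
```

Call:
play_rows:
  plan:
    - {"dx": 0, "dy": 0, "dz": 0, "roll": 0.06, "claw": 0.8}
    - {"dx": 0, "dy": 0, "dz": 0, "roll": 0.12, "claw": 0.8}
    - {"dx": 0, "dy": 0, "dz": 0, "roll": 0.18, "claw": 0.8}
    - {"dx": 0, "dy": 0, "dz": 0, "roll": 0.24, "claw": 0.8}
    - {"dx": 0, "dy": 0, "dz": 0, "roll": 0.302, "claw": 0.8}

```text
clock: 11.15
eef_pos: [0.4236, -0.2198, 0.1954]
tcp_rot: [-3.141, -0.0, 1.203]
contact_force: [-0.3, -1.6, -0.3]
width: 0.797
finger_force: 0.0
```

```bash
python3 - <<'E'
from h import *
b,D=r.snapshot('top');np.save('B2.npy',b);save(cv2.resize(b[140:290,190:390],None,fx=4,fy=4,interpolation=cv2.INTER_CUBIC),'c2.png')
s=r.state();print(s['eef_pos'],s['tcp_rot'],s['width'],s['clock'],s['qpos'])
E
```

```text
[ 0.4237 -0.2198  0.1955] [-3.1414 -0.0002  1.1984] 0.796461662316991 11.2 [-0.7134  0.3706  1.8238  0.0002  0.9475 -0.3412]
```

View pics/c2.png

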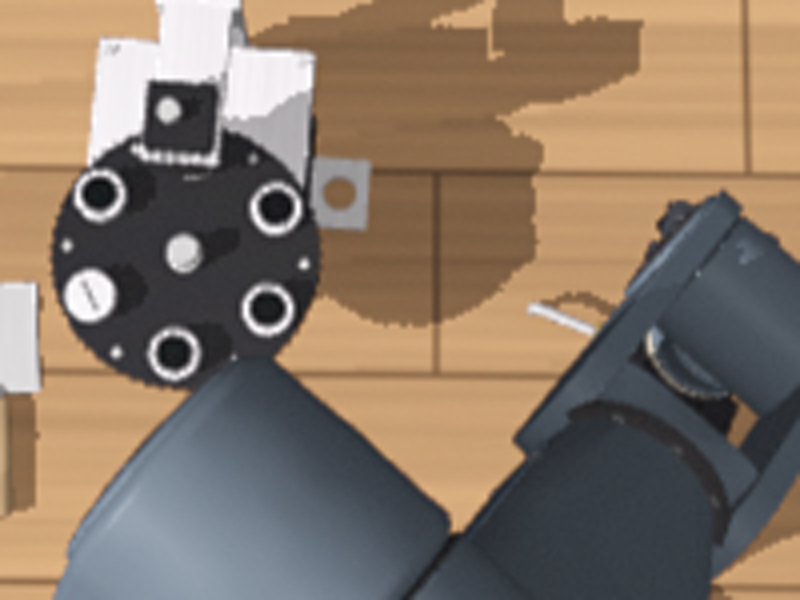

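The blank is now at crop (90,297), 180° round, so the wheel is done. Next I'll grasp the hook.

Call:
play_rows:
  plan:
    - {"dx": -0.19, "dy": 0.24, "dz": 0, "roll": 0, "claw": 0.8}
    - {"dx": -0.19, "dy": 0.24, "dz": 0.3, "roll": 0, "claw": 0.8}
    - {"dx": -0.19, "dy": 0.24, "dz": 0.6, "roll": 0, "claw": 0.8}
    - {"dx": -0.19, "dy": 0.24, "dz": 0.85, "roll": 0, "claw": 0.8}
    - {"dx": -0.19, "dy": 0.24, "dz": 0.85, "roll": 0, "claw": 0.8}

```text
clock: 11.82
eef_pos: [0.4455, -0.2578, 0.0656]
tcp_rot: [-3.135, -0.003, 1.21]
contact_force: [-0.1, 0.3, 0.2]
width: 0.803
finger_force: 0.0
```

```bash
python3 - <<'E'
from h import *
a,_=r.snapshot('wrist');save(a,'w2.png')
print(r.state()['eef_pos'],r.state()['tcp_rot'])
E
```

```text
[ 0.4467 -0.2588  0.0673] [-3.1389 -0.0011  1.2101]
```

View pics/w2.png

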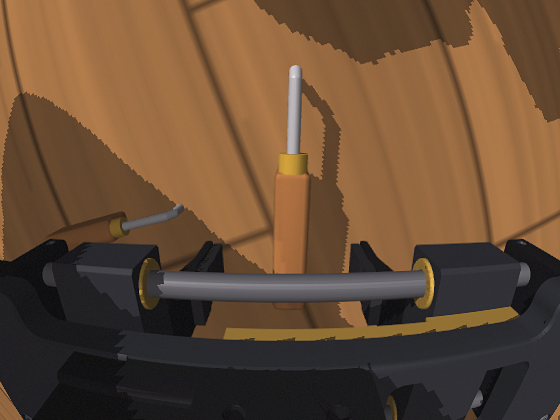

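The handle at (291,230) stands upright between the open fingers and lies along the tool axis. I'll go down and close.

Call:
play_rows:
  plan:
    - {"dx": 0, "dy": 0, "dz": 0.2, "roll": 0, "claw": 0.8}
    - {"dx": 0, "dy": 0, "dz": 0.38, "roll": 0, "claw": 0.8}
    - {"dx": 0, "dy": 0, "dz": 0.38, "roll": 0, "claw": 0.8}
    - {"dx": 0, "dy": 0, "dz": 0.38, "roll": 0, "claw": 0.15}
    - {"dx": 0, "dy": 0, "dz": 0.38, "roll": 0, "claw": 0.15}
  squeeze: 30

```text
clock: 12.5
eef_pos: [0.4482, -0.2599, 0.0127]
tcp_rot: [3.139, 0.001, 1.209]
contact_force: [-0.4, 0.2, 0.0]
width: 0.65
finger_force: 0.0
```

Call:
play_rows:
  plan:
    - {"dx": 0, "dy": 0, "dz": 0, "roll": 0, "claw": 0.1}
    - {"dx": 0, "dy": 0, "dz": 0, "roll": 0, "claw": 0.1}
    - {"dx": 0, "dy": 0, "dz": 0, "roll": 0, "claw": 0.1}
    - {"dx": 0, "dy": 0, "dz": 0, "roll": 0, "claw": 0.1}

```text
clock: 13.0
eef_pos: [0.4473, -0.2591, 0.0111]
tcp_rot: [3.141, 0.0, 1.209]
contact_force: [0.6, 0.2, 1.0]
width: 0.248
finger_force: 29.8
```

Call:
play_rows:
  plan:
    - {"dx": 0, "dy": 0, "dz": -0.12, "roll": 0, "claw": 0.1}
    - {"dx": 0, "dy": 0, "dz": -0.3, "roll": -0.03, "claw": 0.1}
    - {"dx": 0, "dy": 0, "dz": -0.5, "roll": -0.06, "claw": 0.1}
    - {"dx": 0, "dy": 0, "dz": -0.5, "roll": -0.096, "claw": 0.1}
    - {"dx": 0, "dy": 0, "dz": -0.5, "roll": -0.096, "claw": 0.1}

```text
clock: 13.62
eef_pos: [0.4471, -0.2589, 0.0862]
tcp_rot: [-3.141, -0.0, 1.509]
contact_force: [-0.5, 0.2, -0.9]
width: 0.253
finger_force: 29.8
```

```bash
python3 - <<'E'
from h import *
b,D=r.snapshot('top');save(cv2.resize(b[150:250,250:390],None,fx=5,fy=5,interpolation=cv2.INTER_CUBIC),'c3.png')
s=r.state();print(s['eef_pos'],s['tcp_rot'],s['width'],s['clock'])
E
```

```text
[ 0.447  -0.2588  0.0858] [-3.1409 -0.0005  1.5083] 0.2496743470562711 13.675
```

View pics/c3.png

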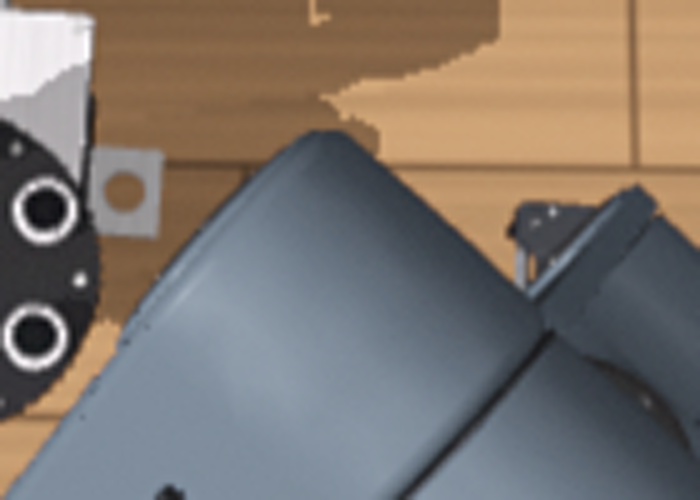

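Call:
play_rows:
  plan:
    - {"dx": 0.2, "dy": 0.2, "dz": 0, "roll": 0, "claw": 0.1}
    - {"dx": 0.45, "dy": 0.45, "dz": 0, "roll": 0, "claw": 0.1}
    - {"dx": 0.7, "dy": 0.7, "dz": 0, "roll": 0, "claw": 0.1}
    - {"dx": 0.85, "dy": 0.76, "dz": 0, "roll": 0, "claw": 0.1}
    - {"dx": 0.85, "dy": 0.76, "dz": 0, "roll": 0, "claw": 0.1}

```text
clock: 14.3
eef_pos: [0.5688, -0.1366, 0.085]
tcp_rot: [-3.14, -0.001, 1.512]
contact_force: [-0.1, -0.3, -1.4]
width: 0.25
finger_force: 29.8
```

```bash
python3 - <<'E'
from h import *
s=r.state();p=s['eef_pos'];y=s['tcp_rot'][2];print(p,s['tcp_rot'],s['clock'])
tx=np.array([np.cos(y),np.sin(y)])
b,D=r.snapshot('wrist');m=r.camera_model('wrist');K=np.array(m['K']);E=np.array(m['extrinsics'])
save(cv2.resize(b,(800,600),interpolation=cv2.INTER_CUBIC),'w3.png')
print('tip predicted',p[:2]+.11*tx)
for n in('hook_tip','tray_hole','pull_hook'):
    print(n,[(np.round(d['centre'],4),d['score']) for d in r.find_in('wrist',n)])
# project predicted points
def proj(P):
    c=E[:3,:3]@P+E[:3,3];x=np.array([c[0],-c[1],-c[2]]);th=np.arctan2(np.hypot(x[0],x[1]),x[2]);ph=np.arctan2(x[1],x[0])
    return K[0,2]+K[0,0]*th*np.cos(ph),K[1,2]+K[1,1]*th*np.sin(ph)
t=p[:2]+.11*tx;z=p[2]-.011
print('proj tip bottom',proj(np.r_[t,z+.003]),'shank top at tip',proj(np.r_[t,z+.034]),'hole',proj(np.array([.577,-.002,.045])),K[0],K[1])
E
```

```text
[ 0.5688 -0.1366  0.085 ] [-3.1396 -0.0008  1.5122] 14.3
tip predicted [ 0.5752 -0.0268]
hook_tip [(array([ 0.5713, -0.0952,  0.1107]), 0.81)]
tray_hole [(array([ 0.5734, -0.    ,  0.0498]), 0.67)]
pull_hook [(array([ 0.574 , -0.1018,  0.108 ]), 0.57)]
proj tip bottom (np.float64(287.17209316302603), np.float64(50.17674618272554)) shank top at tip (np.float64(287.3144278599655), np.float64(34.542198450192046)) hole (np.float64(287.6276311645766), np.float64(23.944075763220923)) [325.1923   0.     285.9561] [  0.     325.1923 210.8306]
```

View pics/w3.png

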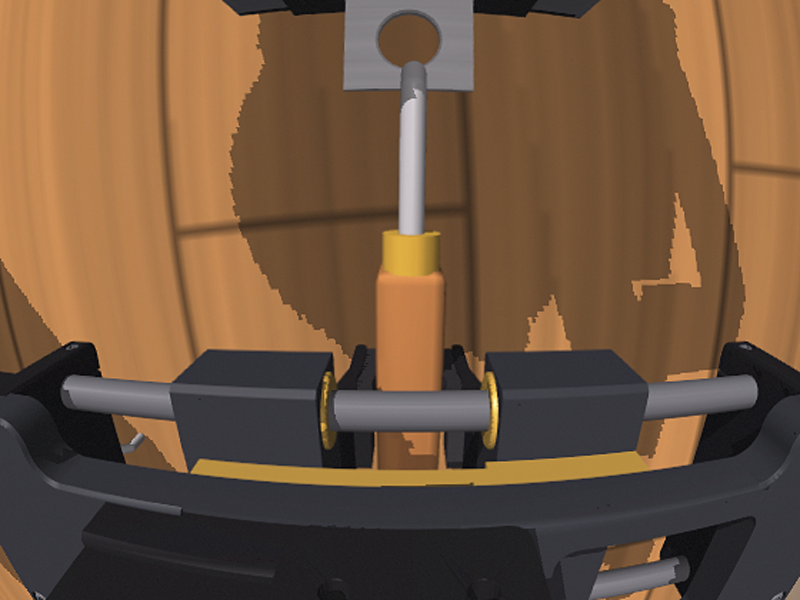

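The hole shows at (409,41) and the shank's bend at (413,62), nearly in line. The tip is about 25 mm short and 1–2 mm right, which agrees with the prediction. I'll move over the hole and lower gently.

Call:
play_rows:
  plan:
    - {"dx": 0.08, "dy": -0.006, "dz": 0, "roll": 0, "claw": 0.1}
    - {"dx": 0.163, "dy": -0.013, "dz": 0.08, "roll": 0, "claw": 0.1}
    - {"dx": 0.163, "dy": -0.013, "dz": 0.16, "roll": 0, "claw": 0.1}
    - {"dx": 0.163, "dy": -0.013, "dz": 0.21, "roll": 0, "claw": 0.1}
    - {"dx": 0.163, "dy": -0.013, "dz": 0.24, "roll": 0, "claw": 0.1}

```text
clock: 15.12
eef_pos: [0.5681, -0.1143, 0.0491]
tcp_rot: [-3.141, -0.0, 1.51]
contact_force: [0.6, 0.1, -1.6]
width: 0.251
finger_force: 29.8
```

Call:
play_rows:
  plan:
    - {"dx": 0, "dy": 0, "dz": 0, "roll": 0, "claw": 0.1}
    - {"dx": 0, "dy": 0, "dz": 0.02, "roll": 0, "claw": 0.1}

```text
clock: 15.38
eef_pos: [0.5688, -0.1145, 0.0473]
tcp_rot: [3.14, 0.0, 1.51]
contact_force: [-1.0, -0.3, -0.4]
width: 0.248
finger_force: 29.8
```

Call:
play_rows:
  plan:
    - {"dx": 0, "dy": 0, "dz": 0.035, "roll": 0, "claw": 0.1}
    - {"dx": 0, "dy": 0, "dz": 0.065, "roll": 0, "claw": 0.1}
    - {"dx": -0.03, "dy": 0, "dz": 0.065, "roll": 0, "claw": 0.1}
    - {"dx": -0.06, "dy": 0, "dz": 0.065, "roll": 0, "claw": 0.1}
    - {"dx": -0.09, "dy": 0, "dz": 0.065, "roll": 0, "claw": 0.1}

```text
clock: 16.0
eef_pos: [0.5671, -0.1276, 0.0372]
tcp_rot: [-3.141, -0.001, 1.51]
contact_force: [-0.3, 3.0, -2.3]
width: 0.252
finger_force: 29.8
```

Call:
play_rows:
  plan:
    - {"dx": -0.03, "dy": 0, "dz": 0, "roll": 0, "claw": 0.1}
    - {"dx": -0.06, "dy": 0, "dz": 0, "roll": 0, "claw": 0.1}
    - {"dx": -0.09, "dy": 0, "dz": 0, "roll": 0, "claw": 0.1}

```text
clock: 16.38
eef_pos: [0.5664, -0.1413, 0.0373]
tcp_rot: [-3.141, -0.0, 1.51]
contact_force: [-1.0, 2.4, -2.3]
width: 0.252
finger_force: 29.8
```

The hook is pulling at about 2.5 N. Continue.

Call:
play_rows:
  plan:
    - {"dx": -0.045, "dy": 0, "dz": 0, "roll": 0, "claw": 0.1}
    - {"dx": -0.09, "dy": 0, "dz": 0, "roll": 0, "claw": 0.1}
    - {"dx": -0.135, "dy": 0, "dz": 0, "roll": 0, "claw": 0.1}
    - {"dx": -0.18, "dy": 0, "dz": 0, "roll": 0, "claw": 0.1}
    - {"dx": -0.225, "dy": 0, "dz": 0, "roll": 0, "claw": 0.1}

```text
clock: 17.0
eef_pos: [0.5645, -0.1753, 0.0373]
tcp_rot: [-3.141, -0.0, 1.51]
contact_force: [-1.9, 1.8, -1.4]
width: 0.252
finger_force: 29.8
```

Call:
play_rows:
  plan:
    - {"dx": -0.045, "dy": 0, "dz": 0, "roll": 0, "claw": 0.1}
    - {"dx": -0.09, "dy": 0, "dz": 0, "roll": 0, "claw": 0.1}
    - {"dx": -0.135, "dy": 0, "dz": 0, "roll": 0, "claw": 0.1}
    - {"dx": -0.18, "dy": 0, "dz": 0, "roll": 0, "claw": 0.1}
    - {"dx": -0.225, "dy": 0, "dz": 0, "roll": 0, "claw": 0.1}

```text
clock: 17.62
eef_pos: [0.5626, -0.2089, 0.0373]
tcp_rot: [-3.141, -0.0, 1.51]
contact_force: [-0.7, 2.8, -1.6]
width: 0.252
finger_force: 29.8
```

Call:
play_rows:
  plan:
    - {"dx": -0.04, "dy": 0, "dz": 0, "roll": 0, "claw": 0.1}
    - {"dx": -0.08, "dy": 0, "dz": 0, "roll": 0, "claw": 0.1}
    - {"dx": -0.12, "dy": 0, "dz": 0, "roll": 0, "claw": 0.1}
    - {"dx": -0.16, "dy": 0, "dz": 0, "roll": 0, "claw": 0.1}
    - {"dx": -0.18, "dy": 0, "dz": 0, "roll": 0, "claw": 0.1}

```text
clock: 18.25
eef_pos: [0.5612, -0.2361, 0.0374]
tcp_rot: [3.141, 0.0, 1.51]
contact_force: [-0.7, 2.4, -1.7]
width: 0.252
finger_force: 29.8
```

Call:
play_rows:
  plan:
    - {"dx": -0.02, "dy": 0, "dz": 0, "roll": 0, "claw": 0.1}
    - {"dx": -0.04, "dy": 0, "dz": 0, "roll": 0, "claw": 0.1}
    - {"dx": -0.06, "dy": 0, "dz": 0, "roll": 0, "claw": 0.1}
    - {"dx": -0.075, "dy": 0, "dz": 0, "roll": 0, "claw": 0.1}

```text
clock: 18.75
eef_pos: [0.5597, -0.2434, 0.0367]
tcp_rot: [-3.139, -0.006, 1.507]
contact_force: [1.6, 12.2, -2.1]
width: 0.251
finger_force: 29.8
```

Call:
play_rows:
  plan:
    - {"dx": -0.01, "dy": 0, "dz": 0, "roll": 0, "claw": 0.1}
    - {"dx": -0.02, "dy": 0, "dz": 0, "roll": 0, "claw": 0.1}

```text
clock: 19.0
eef_pos: [0.5591, -0.2436, 0.0362]
tcp_rot: [-3.138, -0.011, 1.506]
contact_force: [4.4, 17.6, -2.7]
width: 0.25
finger_force: 29.9
```

The stop is reached (the force climbed to 17 N with no motion). I'll ease back, lift out, then look.

Call:
play_rows:
  plan:
    - {"dx": 0.03, "dy": 0, "dz": 0, "roll": 0, "claw": 0.1}
    - {"dx": 0.06, "dy": 0, "dz": 0, "roll": 0, "claw": 0.1}
    - {"dx": 0.075, "dy": 0, "dz": 0, "roll": 0, "claw": 0.1}
    - {"dx": 0.075, "dy": 0, "dz": 0, "roll": 0, "claw": 0.1}

```text
clock: 19.5
eef_pos: [0.5611, -0.2391, 0.0376]
tcp_rot: [3.141, 0.001, 1.51]
contact_force: [-0.2, -0.6, -0.5]
width: 0.25
finger_force: 29.8
```

Call:
play_rows:
  plan:
    - {"dx": 0, "dy": 0, "dz": -0.06, "roll": 0, "claw": 0.1}
    - {"dx": 0, "dy": 0, "dz": -0.12, "roll": 0, "claw": 0.1}
    - {"dx": 0, "dy": 0, "dz": -0.2, "roll": 0, "claw": 0.1}
    - {"dx": 0, "dy": 0, "dz": -0.3, "roll": 0, "claw": 0.1}
    - {"dx": 0, "dy": 0, "dz": -0.3, "roll": 0, "claw": 0.1}

```text
clock: 20.12
eef_pos: [0.562, -0.2392, 0.0843]
tcp_rot: [3.138, 0.002, 1.51]
contact_force: [0.4, -0.7, -1.6]
width: 0.25
finger_force: 29.8
```

```bash
python3 - <<'E'
from h import *
b,D=r.snapshot('top')
for c in('top','scene'):
  if c=='scene': r.snapshot(c)
  for n in('tray_hole','fragment','sample_tray'): print(c,n,[(np.round(d['centre'],4),round(d['score'],2)) for d in r.find_in(c,n)])
s=r.state();print(s['eef_pos'],s['tcp_rot'],s['contact_force'])
x=np.array([.061,.998]);o=np.array([.5838,.1076]);print('hole out expected',o-.234*x,'frag about',o-.125*x)
E
```

```text
top tray_hole []
top fragment []
top sample_tray []
scene tray_hole [(array([ 0.5782, -0.0863,  0.0358]), 0.89), (array([0.4493, 0.2706, 0.0029]), 0.26)]
scene fragment [(array([ 0.5665, -0.0305,  0.0477]), 0.57), (array([0.5855, 0.1223, 0.1459]), 0.48)]
scene sample_tray [(array([ 0.5717, -0.0856,  0.0365]), 0.85)]
[ 0.5605 -0.2383  0.0818] [-3.1407 -0.0005  1.5102] [-0.3298  0.4957 -1.097 ]
hole out expected [ 0.5695 -0.1259] frag about [ 0.5762 -0.0171]
```

Call:
play_rows:
  plan:
    - {"dx": -0.2, "dy": 0, "dz": 0, "roll": 0, "claw": 0.1}
    - {"dx": -0.44, "dy": -0.2, "dz": 0, "roll": 0, "claw": 0.1}
    - {"dx": -0.44, "dy": -0.45, "dz": 0, "roll": 0, "claw": 0.1}
    - {"dx": -0.44, "dy": -0.7, "dz": 0, "roll": 0, "claw": 0.1}
    - {"dx": -0.44, "dy": -0.7, "dz": 0, "roll": 0, "claw": 0.1}

```text
clock: 21.15
eef_pos: [0.4488, -0.2967, 0.0818]
tcp_rot: [-3.138, -0.003, 1.508]
contact_force: [0.6, -0.4, -0.8]
width: 0.251
finger_force: 29.8
```

Call:
play_rows:
  plan:
    - {"dx": 0, "dy": 0, "dz": 0.15, "roll": 0, "claw": 0.1}
    - {"dx": 0, "dy": 0, "dz": 0.3, "roll": 0, "claw": 0.1}
    - {"dx": 0, "dy": 0, "dz": 0.4, "roll": 0, "claw": 0.1}
    - {"dx": 0, "dy": 0, "dz": 0.44, "roll": 0, "claw": 0.1}
    - {"dx": 0, "dy": 0, "dz": 0.44, "roll": 0, "claw": 0.1}

```text
clock: 21.78
eef_pos: [0.4523, -0.298, 0.0161]
tcp_rot: [-3.141, -0.0, 1.511]
contact_force: [0.1, -0.4, -1.9]
width: 0.25
finger_force: 29.8
```

Now the last few millimetres, watching the force.

Call:
play_rows:
  plan:
    - {"dx": 0, "dy": 0, "dz": 0.01, "roll": 0, "claw": 0.1}
    - {"dx": 0, "dy": 0, "dz": 0.02, "roll": 0, "claw": 0.1}
    - {"dx": 0, "dy": 0, "dz": 0.025, "roll": 0, "claw": 0.1}
    - {"dx": 0, "dy": 0, "dz": 0.025, "roll": 0, "claw": 0.1}

```text
clock: 22.28
eef_pos: [0.452, -0.2981, 0.0127]
tcp_rot: [3.141, 0.0, 1.51]
contact_force: [-0.1, 0.6, -1.0]
width: 0.25
finger_force: 29.8
```

Call:
play_rows:
  plan:
    - {"dx": 0, "dy": 0, "dz": 0.006, "roll": 0, "claw": 0.1}
    - {"dx": 0, "dy": 0, "dz": 0.012, "roll": 0, "claw": 0.1}
    - {"dx": 0, "dy": 0, "dz": 0.012, "roll": 0, "claw": 0.1}

```text
clock: 22.65
eef_pos: [0.452, -0.298, 0.0111]
tcp_rot: [3.142, 0.0, 1.51]
contact_force: [-0.8, 0.2, 2.5]
width: 0.25
finger_force: 29.8
```

Contact at 2.5 N up. Release and rise.

Call:
play_rows:
  plan:
    - {"dx": 0, "dy": 0, "dz": 0, "roll": 0, "claw": 0.35}
    - {"dx": 0, "dy": 0, "dz": 0, "roll": 0, "claw": 0.6}
    - {"dx": 0, "dy": 0, "dz": 0, "roll": 0, "claw": 0.8}
    - {"dx": 0, "dy": 0, "dz": 0, "roll": 0, "claw": 0.8}
    - {"dx": 0, "dy": 0, "dz": 0, "roll": 0, "claw": 0.8}

```text
clock: 23.28
eef_pos: [0.452, -0.298, 0.0107]
tcp_rot: [-3.142, -0.0, 1.51]
contact_force: [-0.3, 0.6, -0.4]
width: 0.722
finger_force: 0.0
```

Call:
play_rows:
  plan:
    - {"dx": 0, "dy": 0, "dz": -0.2, "roll": 0, "claw": 0.8}
    - {"dx": 0, "dy": 0, "dz": -0.5, "roll": 0, "claw": 0.8}
    - {"dx": 0, "dy": 0, "dz": -1.0, "roll": 0, "claw": 0.8}
    - {"dx": -0.8, "dy": 0, "dz": -1.0, "roll": 0, "claw": 0.8}
    - {"dx": -1.0, "dy": 0, "dz": -1.0, "roll": 0, "claw": 0.8}

```text
clock: 23.9
eef_pos: [0.4452, -0.4234, 0.1611]
tcp_rot: [3.139, 0.002, 1.512]
contact_force: [0.9, 0.7, 0.1]
width: 0.802
finger_force: 0.0
```

Call:
play_rows:
  plan:
    - {"dx": -0.4, "dy": 0, "dz": 0, "roll": 0, "claw": 0.8}
    - {"dx": -0.8, "dy": 0, "dz": 0, "roll": 0, "claw": 0.8}
    - {"dx": -0.8, "dy": 0, "dz": 0, "roll": 0, "claw": 0.8}
    - {"dx": -0.8, "dy": 0, "dz": 0, "roll": 0, "claw": 0.8}

```text
clock: 24.4
eef_pos: [0.4366, -0.5411, 0.1582]
tcp_rot: [-3.141, -0.002, 1.51]
contact_force: [0.6, 1.0, -0.1]
width: 0.801
finger_force: 0.0
```

```bash
python3 - <<'E'
from h import *
b,D=r.snapshot('top');a,_=r.snapshot('scene')
k=lambda i,y,x:cv2.resize(i[y:y+120,x:x+160],(800,600),interpolation=cv2.INTER_CUBIC)
save(cv2.resize(np.hstack([k(b,140,205),k(a,140,200)]),(800,300),interpolation=cv2.INTER_AREA),'f1.png')
P=cloud(D,r.camera_model('top'));q=P[200:270,310:385].reshape(-1,3);q=q[(q[:,2]>.03)&(q[:,2]<.06)&(q[:,0]>.36)];
print(len(q),cv2.minAreaRect(q[:,:2].astype(np.float32)*1000),np.percentile(q[:,2],[10,50,90]))
for n in('tray_hole','fragment'):print(n,[(np.round(d['centre'],4),round(d['score'],2)) for d in r.find_in('top',n)])
E
```

```text
81 ((481.33233642578125, -202.8954315185547), (166.58740234375, 47.836856842041016), 62.37684631347656) [0.0309 0.035  0.0388]
tray_hole [(array([ 0.5852, -0.0618,  0.0339]), 0.67)]
fragment [(array([ 0.564 , -0.0181,  0.0501]), 0.73)]
```

View pics/f1.png

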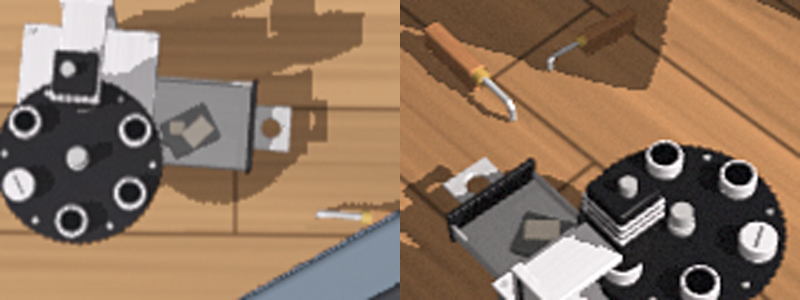

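The tray is out: the hole is at (271,128) in the left panel, about 124 mm of travel. The fragment lies flat in it at (190,130). The blank is at (18,184), as needed. The hook stands upright, with its tip at left (318,214) and right (513,118), well clear of the tray.

```bash
python3 -c "
from cell import r
print(r.hand_in())"
```

```text
the job is handed in; nothing more can be done
None
```

The job is handed in (no verdict came back): the last pictures show the second filter clockwise from the blank under the lens, the tray out to its stop with the fragment flat in it, and the hook upright on the bench, clear of the tray.

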